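# Set the joint spacer and hold the last tile up to it

## Task

The last tile of this painted panel lies loose in its frame. Stand the grey joint spacer down on the board in the one joint that is wide enough for it, let go of it, then gently push the loose tile along the frame until the joint is closed up on the spacer and both tile and spacer sit square and flat. Keep pressing with half a kilo to a kilo of push, and finish while still holding the tile pressed there; the tiles chip easily, so never push hard, and leave the jars and the cup alone.

Things in the scene. Friction and masses are not known exactly. Their poses are not given: they have to be found in the camera images.
- panel: Fixed panel frame: plywood board 146 x 420 x 12 mm with a wooden rail along each long side (22 mm wide, tops 25 mm above the table), open at both ends. Its channel between the rails is 102 mm wide. Origin: centre of the underside, on the table. Its x axis runs across the channel (away from the robot), y along the row of tiles, z up; the board's upper face, on which the tiles lie, is at z = 12 mm.
- centre_tile: Painted glazed tile 98 x 98 x 10 mm glued to the board in the middle of the row. Origin: centre of its underside (12 mm above the table); axes as the panel's.
- border_tile: Longer painted tile, 98 mm across the channel and 124 mm along it, 10 mm thick, also glued, on one side of the centre tile (left or right varies) with a joint of only 6 mm. Origin: centre of its underside; axes as the panel's.
- loose_tile: Painted tile 98 x 98 x 10 mm, 0.2 to 0.3 kg, loose in the channel on the other side of the centre tile, 13 to 24 mm from it; beyond its outer edge the channel is empty. Origin: centre of its underside; axes as the panel's. It slides at 1 to 4 N; once up to the spacer, press with 5 to 10 N, so that over 2 N reaches spacer and centre tile. It chips at over 30 N.
- spacer: Grey plastic joint spacer, about 40 g, standing on the table at the left or right of the panel: a bar 84 mm long (x), 9 mm thick (y) and 9 mm high, with an upright grip tab in the middle, 32 mm long (x), 9 mm thick (y), rising to 45 mm above the bar's underside. Origin: centre of the bar's underside; z up. In the joint its x axis runs across the channel, either way round.
- paint_jar: Closed paint jar, 52 mm across, 62 mm tall, on the other side of the panel from the spacer. Bystander. Origin: centre of its underside.
- glaze_jar: Closed glaze jar, 60 mm across, 75 mm tall, beyond the panel on the left. Bystander. Origin: centre of its underside.
- bisque_cup: White cup, 72 mm across, 75 mm tall, beyond the panel on the right. Bystander. Origin: centre of its underside.
Things that resemble listed ones, but are neither listed nor needed, are in the scene too. There is more than one size of the spacer; the one meant has the size given above. Leave any yellow look-alike of the loose_tile alone.

How it is judged (in metres and radians):
On the way:
1. the spacer stands down in the joint between the centre tile and the loose tile, let go (z of spacer in the frame of panel below 0.015 m and angle between spacer's own z axis and vertical below 0.1 rad and horizontal distance between spacer and loose_tile below 0.075 m and horizontal distance between spacer and centre_tile below 0.075 m and angle between the x axis of spacer and the x axis of panel, either way round below 0.2 rad and contact force between the fingers and spacer below 0.1 N), for 0.2 s.
At the end, for the whole second after the job is handed in: The spacer stands free of the fingers, upright and square on the board between centre and loose tile; the loose tile lies flat and square (0.03 rad), its joint closed to 9 mm (-2/+2.5); fingers press tile, tile presses spacer, spacer presses centre tile, each over 2 N; all at rest (z of spacer in the frame of panel below 0.015 m and angle between spacer's own z axis and vertical below 0.1 rad and angle between the x axis of spacer and the x axis of panel, either way round below 0.06 rad and horizontal distance between spacer and loose_tile below 0.058 m and horizontal distance between spacer and centre_tile below 0.058 m and horizontal distance between loose_tile and centre_tile between 0.105 and 0.1095 m and angle between the x axis of loose_tile and the x axis of panel, either way round below 0.03 rad and angle between loose_tile's own z axis and vertical below 0.03 rad and z of loose_tile in the frame of panel below 0.014 m and contact force between spacer and centre_tile above 2 N and contact force between each of spacer, the fingers and loose_tile above 2 N and contact force between the fingers and spacer below 0.1 N and linear speed of each of loose_tile, spacer below 0.01 m/s); the arm keeps its last pose, push and grip.
It fails at once if the tiles are pushed hard (over 30 N): they chip (contact force between any of the arm, the fingers, spacer and loose_tile above 30 N or contact force between spacer and centre_tile above 30 N).
It fails at once if the loose tile is tipped or lifted out of the frame (angle between loose_tile's own z axis and vertical above 0.25 rad or z of loose_tile in the frame of panel above 0.03 m).
It fails at once if a jar or the cup is disturbed (distance of any of paint_jar, glaze_jar, bisque_cup from where it was at the start of the episode above 0.02 m).
It also fails if it takes over 54 s, if anything falls off the work surface, if the arm or the gripper's body presses on something with over 40 N, if the wrist force passes 120 N, or if a joint passes its speed limit or range.

## Robot

A 6-joint arm with a two-finger parallel gripper is mounted at the origin on the work surface. World frame = base frame: x ahead of the robot, y to its left, z up, the work surface at z = 0. Lengths are in m, angles in degrees, forces in N, time in s.
With the tool pointing down it reaches from about 0.375 to 0.9 m from the base axis. Payload 3.1 kg.
Tool frame: the origin (TCP) lies on the centre line of the jaws, within the pads' length; the fingertips stand 17 mm ahead of it and the grasp point (between the pads) lies 2 mm behind it; z points along the fingers, y is the line along which they close (so a half turn about z gives the same grasp; the last joint's range is limited). The gripper opens to 87 mm and grips with 3 to 60 N. Pads are 19 mm wide; open, the fingers measure 117 mm over their backs; the gripper's body (75 mm by 190 mm) begins 51 mm behind the grasp point.
Start: joints at [-82.42, 30.224, 82.088, -0, 67.689, -10.227], TCP at [0.191, -0.595, 0.24] pointing down, gripper open.
Joint ranges: [-176.69, 176.69], [-43.24, 126.21], [12.49, 139.97], [-82, 262], [0, 151.66], [-163.58, 163.58]. Speed limits (degrees/s): [159.86, 159.86, 180, 180, 180, 180].

## Interface

Orientations are given as a 3x3 rotation matrix whose columns are the frame's x, y, z axes.
In Python, from rig import bot, imaging, finder gives the robot as it stands. The module is installed in compiled form; this text tells all that it offers.
- The arm moves only by the tool play_rows, never from a script. Its argument "motion" is a list that holds one entry, the list of rows, each a list of 6 numbers: the shift along the tool's x, y, z in m, then the turn, a rotation vector about the tool's x, y, z in degrees. In form: [[[dx, dy, dz, wx, wy, wz], ...]]. A call has 1 to 8 rows; each row is the pose to reach, as a shift and turn from the pose commanded when the call began, along the tool's axes at that moment; what a row does not reach only later rows make up. A row lasts 1/12 s, in which the tool goes at most 41.7 mm and 7.16 degrees, less where a joint would pass 70% of its speed; a pose out of reach is approached as far as the arm can. A call with a gripper value outside its range is refused whole. "fingers" is the finger opening in m, from 0 to 0.087, set as the call begins (left out, the last holds). The fingers move at their own pace and stop on an object; the grip force is fixed at half the most. Time passes only in rows, so rows that repeat a pose let the fingers close. It gives the time, the measured TCP pose, the force, the opening and the grip force at its end, in the units of the state.
- bot.read_state(): the state, without advancing time (a new reading comes with each control period).
- imaging.capture(name): name is "side" or "top" or "wrist"; returns a dict with "frame" (480x640x3 uint8, red, green, blue), "camera_matrix" (3x3 intrinsics, pixels), "R" (3x3) and "t" (3): a world point X has camera coordinates R X + t. Camera axes: x right, y down, z forward; pixel columns grow to the right and rows downward; lengths in m; the calibration is good to about 2 mm. A picture is of the moment at which its call begins. There is no depth.
- bot.hand_in(): hands the job in; it is judged then, once.
Trained networks look in the newest picture that a camera, given by its name, has taken for a name from the list of things; names that differ only in an ending like _2 or _b are one class to them, and where a whole thing is asked for, a point or a joint stands for the part that bears it (a point fixed in the world has none). Each returns a list of dicts, best first, with "confidence" (0 to 1); they miss things now and then, are a little off and sometimes report something else, mostly with a low value. They report only what shows in the picture. A call takes as long as a camera call. They do not tell look-alikes from the thing itself.
- finder.recognise(camera, name): "at" ([x, y, z] in m, in world coordinates, good to about 4 mm: the middle of the surface that is visible of it).
- finder.outline_of(camera, name): "pixels" (480x640 bool, what is visible of it).
The state is a dict: "time_s": time; "joint_positions": joint angles; "qvel": joint speeds; "tau": joint torques, N m; "position": TCP position; "tcp_rot": TCP orientation; "force": force on the tool from outside, world axes, zero at the start; "moment": the same for the moment, N m; "opening": opening from 0.0 (shut) to 1.0 (fully open); "grasp_force": force on a finger pad.
Only numpy, scipy, OpenCV 4.12 (cv2) and the standard library are available. Lean on these libraries where they do the work, as an engineer would, in place of code of your own. Each camera call takes 0.05 s, during which the arm holds its last target. There are 200 camera calls.

## Working session

There is one attempt and no reset: what is moved stays moved. The work goes in short steps, Python scripts to look and compute and a tool call to move; the robot and the scene stay as the last step left them, time stands still between calls to the robot, and variables do not carry over. Pictures are saved under pics/ and viewed, at most 10 in all, crops included, and the job is handed in when it is done.

Besides the shell and the picture viewer there is one more tool, called as name(argument=value, ...) on one line, values as JSON. play_rows: Moves the arm, as the interface text tells. Its arguments: {"type":"object","properties":{"motion":{"type":"array"},"fingers":{"type":"number"}},"required":["motion"]}

```bash
mkdir -p pics
python3 - <<'E'
from rig import bot, imaging, finder
import cv2,numpy as np
s=bot.read_state();print(s['time_s'],s['position'],np.round(s['tcp_rot'],3),s['force'],s['opening'])
for c in ['top','side']:
    d=imaging.capture(c);cv2.imwrite(f'pics/{c}0.png',d['frame'][:,:,::-1])
    print(c,d['camera_matrix'].tolist(),np.round(d['R'],4).tolist(),d['t'].tolist())
    for n in ['panel','centre_tile','border_tile','loose_tile','spacer','paint_jar','glaze_jar','bisque_cup']:
        print(n,[(np.round(r['at'],3).tolist(),round(r['confidence'],2)) for r in finder.recognise(c,n)])
E
```

```text
0.0 [ 0.19105405 -0.59433833  0.23857577] [[ 0.952  0.306 -0.   ]
 [ 0.306 -0.952  0.002]
 [ 0.    -0.002 -1.   ]] [0.03226209 0.07136097 0.28227858] 1.0024593180137342
top [[457.28492611771406, 0.0, 317.8887188490052], [0.0, 457.28492611771406, 239.1708636879361], [0.0, 0.0, 1.0]] [[-0.0124, -0.9999, -0.0036], [-0.9839, 0.0129, -0.1782], [0.1783, 0.0013, -0.984]] [0.043173607925472805, 0.5919824625031803, 1.1774293935416584]
panel [([0.54, 0.054, 0.025], 0.96)]
centre_tile [([0.538, 0.034, 0.024], 0.62)]
border_tile [([0.516, -0.08, 0.023], 0.57)]
loose_tile [([0.561, 0.142, 0.023], 0.78)]
spacer [([0.434, 0.351, 0.012], 0.42), ([0.4, 0.448, 0.01], 0.41)]
paint_jar [([0.448, -0.347, 0.058], 0.74)]
glaze_jar [([0.75, 0.135, 0.073], 0.91)]
bisque_cup [([0.767, -0.228, 0.036], 0.69)]
side [[455.16050247821823, 0.0, 316.09612028600037], [0.0, 455.16050247821823, 233.05832706460097], [0.0, 0.0, 1.0]] [[-0.9669, -0.2552, 0.0081], [-0.1508, 0.5452, -0.8246], [0.206, -0.7985, -0.5656]] [0.5791771428211434, 0.11481815427099155, 1.003942307245648]
panel [([0.549, 0.143, 0.025], 0.66)]
centre_tile [([0.538, 0.042, 0.022], 0.77)]
border_tile [([0.512, -0.074, 0.02], 0.74), ([0.758, -0.206, 0.05], 0.28)]
loose_tile [([0.558, 0.15, 0.02], 0.85), ([0.709, 0.346, 0.009], 0.85), ([0.546, 0.145, 0.025], 0.53)]
spacer [([0.52, 0.399, 0.013], 0.8), ([0.408, 0.45, 0.009], 0.72), ([0.434, 0.357, 0.013], 0.57)]
paint_jar [([0.445, -0.34, 0.037], 0.69)]
glaze_jar [([0.751, 0.157, 0.048], 0.78)]
bisque_cup [([0.757, -0.202, 0.053], 0.69)]
```

View pics/top0.png

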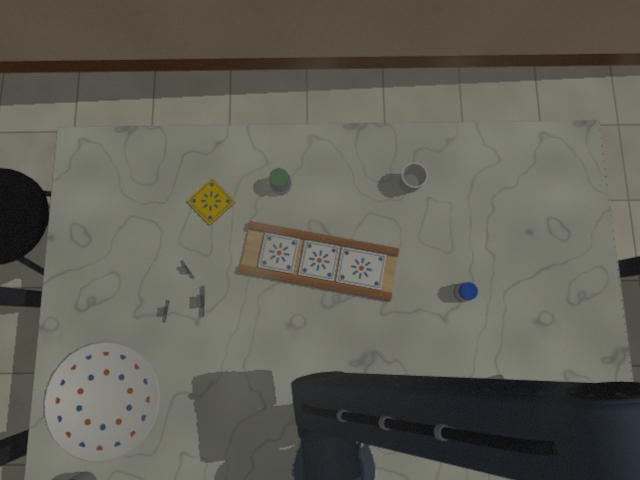

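View pics/side0.png

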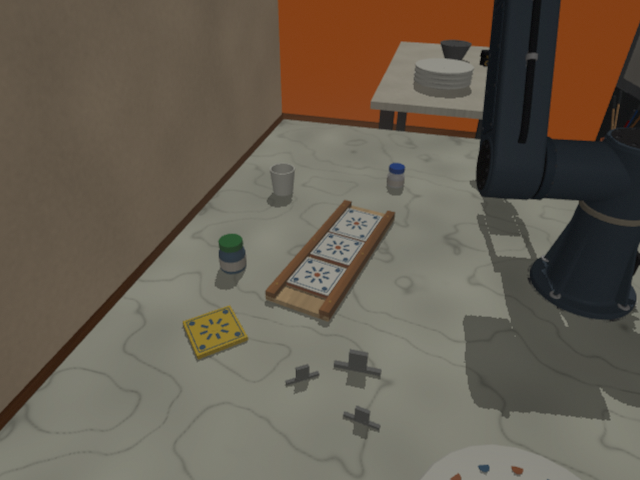

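The top view shows the panel at about (318,260), tilted, with the loose tile at the left end (278,253) and the yellow look-alike at (211,201). Three spacers are at (185,269), (201,300) and (163,310). The side view shows the same, and the biggest spacer there is at (357,365). Next I'll measure the spacers and the tiles.

```bash
cat > h.py <<'E'
from rig import bot, imaging, finder
import cv2,numpy as np
def toplane(d,px,z):
    K,R,t=np.array(d['camera_matrix']),np.array(d['R']),np.array(d['t'])
    px=np.atleast_2d(px).astype(float); r=(R.T@np.linalg.inv(K)@np.c_[px,np.ones(len(px))].T).T
    c=-R.T@t; return (c+r*((z-c[2])/r[:,2])[:,None])[:,:2]
def proj(d,X):
    q=(np.array(d['K' if 'K' in d else 'camera_matrix'])@(np.array(d['R'])@np.atleast_2d(X).T+np.array(d['t'])[:,None])).T
    return q[:,:2]/q[:,2:]
def rect(d,m,z):
    v,u=np.nonzero(m); p=toplane(d,np.c_[u,v],z)
    (c,wh,a)=cv2.minAreaRect((p*1000).astype(np.float32))
    return np.round(c,1),np.round(wh,1),round(a,1)
E
python3 - <<'E'
from h import *
for c in ['top','side']:
    d=imaging.capture(c)
    for n,z in [('panel',.025),('loose_tile',.022),('centre_tile',.022),('border_tile',.022),('spacer',.009)]:
        for r in finder.outline_of(c,n):
            print(c,n,round(r['confidence'],2),r['pixels'].sum(),*rect(d,r['pixels'],z))
E
```

```text
top panel 0.89 3740 [538.8  35.1] [418.4 148.1] 78.7
top loose_tile 0.91 1104 [711.1 335.7] [96.9 95.5] 46.1
top loose_tile 0.55 1292 [560.4 145.3] [ 99.9 101.3] 78.2
top centre_tile 0.96 1247 [538.9  35.2] [98.  98.1] 78.8
top border_tile 0.95 1576 [515.6 -80. ] [123.   98.8] 79.7
top spacer 0.58 102 [407.5 457.4] [17.6 57.2] 79.9
top spacer 0.47 143 [433.5 359.1] [75.9 16.4] 1.9
side panel 0.83 3773 [534.1  45.4] [443.6 156.3] 78.4
side loose_tile 0.92 1464 [560.3 149.1] [108.6 102.4] 79.0
side loose_tile 0.75 2139 [702.5 352.7] [ 97.4 105.1] 43.5
side loose_tile 0.28 515 [429.8 353. ] [77.2 44.9] 1.8
side centre_tile 0.78 1062 [537.1  39.7] [106.1  96.3] 79.3
side border_tile 0.61 1040 [514.7 -75.6] [127.3  98.7] 78.2
side border_tile 0.34 975 [768.6 118.9] [ 60.8 158. ] 24.8
side spacer 0.92 412 [404.1 448.7] [28.6 58.8] 83.8
side spacer 0.89 301 [522.2 395.2] [57.7 31.8] 37.1
side spacer 0.74 576 [429.3 342.4] [82.2 47.6] 1.5
```

play_rows(motion=[[[0.03,-0.03,0,0,0,0],[0.07,-0.06,0,0,0,0],[0.1,-0.09,0,0,0,0],[0.13,-0.12,0,0,0,0],[0.16,-0.16,0,0,0,0],[0.19,-0.19,0,0,0,0],[0.22,-0.22,0,0,0,0],[0.24,-0.25,0,0,0,0]]])

```text
time_s: 2.17
position: [0.3394, -0.2959, 0.2399]
tcp_rot: [[0.952, 0.305, 0.001], [0.305, -0.952, -0.001], [0.001, 0.002, -1.0]]
force: [1.3, -0.8, 0.5]
opening: 0.999
grasp_force: 0.0
```

play_rows(motion=[[[0.026,-0.031,0,0,0,2],[0.052,-0.061,0,0,0,4],[0.077,-0.092,0,0,0,6],[0.103,-0.122,0,0,0,8],[0.128,-0.153,0,0,0,10],[0.154,-0.184,0,0,0,12],[0.18,-0.214,0,0,0,14],[0.205,-0.245,0,0,0,16]]])

```text
time_s: 2.83
position: [0.4594, 0.0007, 0.2399]
tcp_rot: [[1.0, 0.03, 0.001], [0.03, -1.0, -0.0], [0.001, 0.0, -1.0]]
force: [1.3, -0.1, -0.5]
opening: 0.999
grasp_force: 0.0
```

play_rows(motion=[[[0,-0.04,0,0,0,0],[0,-0.08,0,0,0,0],[0,-0.12,0,0,0,0],[-0.005,-0.16,0,0,0,0],[-0.01,-0.2,0,0,0,0],[-0.015,-0.24,0,0,0,0],[-0.02,-0.28,0,0,0,0],[-0.03,-0.32,0,0,0,0]]])

```text
time_s: 3.5
position: [0.4189, 0.3199, 0.2399]
tcp_rot: [[1.0, 0.031, 0.002], [0.031, -1.0, 0.001], [0.002, -0.001, -1.0]]
force: [0.7, -0.2, -0.1]
opening: 0.999
grasp_force: 0.0
```

Run:
```python
from h import *
s=bot.read_state();print(s['time_s'],s['position'],np.round(s['tcp_rot'],3).tolist())
d=imaging.capture('wrist');cv2.imwrite('pics/w1.png',d['frame'][:,:,::-1])
print(np.round(d['camera_matrix'],1).tolist(),np.round(d['R'],3).tolist(),d['t'], 'cam',-d['R'].T@d['t'])
print(finder.recognise('wrist','spacer'))
for r in finder.outline_of('wrist','spacer'): print(r['confidence'],r['pixels'].sum(),*rect(d,r['pixels'],.009))
```

```text
3.5 [0.41885843 0.31994997 0.23991773] [[1.0, 0.031, 0.002], [0.031, -1.0, 0.001], [0.002, -0.001, -1.0]]
[[400.2, 0.0, 320.4], [0.0, 400.2, 238.5], [0.0, 0.0, 1.0]] [[0.032, -0.999, 0.0], [-0.957, -0.031, 0.288], [-0.288, -0.01, -0.958]] [0.30615952 0.37657464 0.51505622] cam [0.49875494 0.32245386 0.38482729]
[{'at': [0.5206, 0.387, 0.0061], 'confidence': 0.94}, {'at': [0.4112, 0.4522, 0.0108], 'confidence': 0.67}, {'at': [0.4385, 0.3541, 0.013], 'confidence': 0.65}]
0.86 788 [409.7 453.4] [17.2 60.9] 82.5
0.79 987 [433.7 354. ] [82.7 13.3] 1.6
0.58 709 [519.9 398. ] [60.2 11.2] 35.3
```

View pics/w1.png

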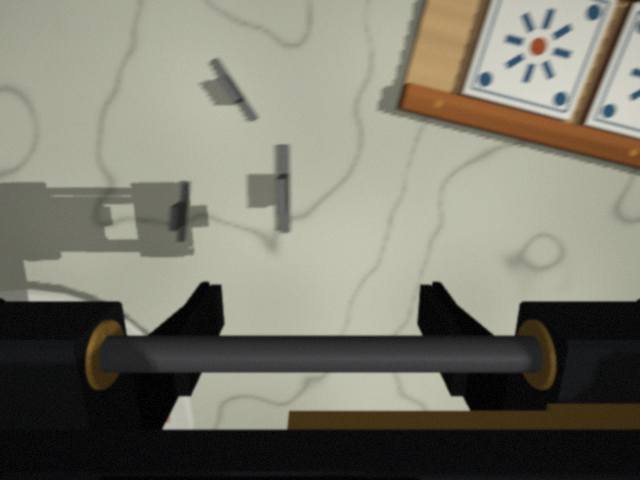

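The wrist view shows the 84 mm spacer at about (283,188), with its bar from row 145 to row 231. The two short ones are at (235,92) and (184,212). I'll go down on the big one's tab.

play_rows(motion=[[[0.016,-0.0315,0.02,0,0,0],[0.016,-0.0315,0.055,0,0,0],[0.016,-0.0315,0.09,0,0,0],[0.016,-0.0315,0.12,0,0,0],[0.016,-0.0315,0.15,0,0,0],[0.016,-0.0315,0.175,0,0,0],[0.016,-0.0315,0.185,0,0,0],[0.016,-0.0315,0.185,0,0,0]]])

```text
time_s: 4.32
position: [0.4326, 0.3477, 0.0523]
tcp_rot: [[1.0, 0.03, -0.005], [0.03, -1.0, -0.003], [-0.005, 0.003, -1.0]]
force: [0.3, 0.1, -0.1]
opening: 0.999
grasp_force: 0.0
```

Run:
```python
from h import *
d=imaging.capture('wrist');cv2.imwrite('pics/w2.png',d['frame'][:,:,::-1])
s=bot.read_state();p=s['position'];print(p)
a=np.radians(1.6);c=np.array([.434,.352])
for z in (.0,.009): print(z,proj(d,[[*(c+np.array([[np.cos(a),-np.sin(a)],[np.sin(a),np.cos(a)]])@[sx*.042,sy*.0045]),z] for sx in(-1,1) for sy in (-1,1)]).round().tolist())
for r in finder.outline_of('wrist','spacer'): print(r['confidence'],r['pixels'].sum(),*rect(d,r['pixels'],.009))
```

```text
[0.43365096 0.34852833 0.05397652]
0.0 [[320.0, 342.0], [304.0, 342.0], [320.0, 194.0], [302.0, 194.0]]
0.009 [[320.0, 352.0], [303.0, 352.0], [321.0, 197.0], [302.0, 197.0]]
0.85 2842 [439.6 353.8] [75.1 11.9] 1.7
0.66 937 [420.3 447.1] [ 8.5 42. ] 81.4
0.64 3272 [519.6 398.8] [59.5 13.5] 35.4
```

View pics/w2.png

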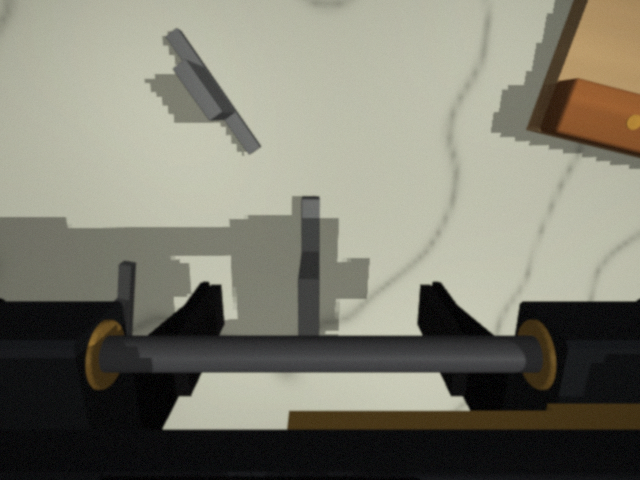

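The wrist view shows the bar's far end at row 197, columns 301–319, which matches the model. The tab lies between the fingers. I'll go down the rest of the way.

play_rows(motion=[[[0,0,0.008,0,0,0],[0,0,0.015,0,0,0],[0,0,0.02,0,0,0],[0,0,0.023,0,0,0],[0,0,0.023,0,0,0],[0,0,0.023,0,0,0]]])

```text
time_s: 4.92
position: [0.4334, 0.3498, 0.0315]
tcp_rot: [[0.999, 0.032, -0.0], [0.032, -0.999, -0.0], [-0.0, 0.0, -1.0]]
force: [0.4, -0.2, -0.8]
opening: 1.003
grasp_force: 0.0
```

play_rows(motion=[[[0,-0.001,0,0,0,0],[0,-0.001,0,0,0,0],[0,-0.001,0,0,0,0],[0,-0.001,0,0,0,0],[0,-0.001,0,0,0,0],[0,-0.001,0,0,0,0],[0,-0.001,0,0,0,0],[0,-0.001,0,0,0,0]]], fingers=0)

```text
time_s: 5.58
position: [0.4335, 0.3507, 0.0316]
tcp_rot: [[1.0, 0.031, -0.0], [0.031, -1.0, -0.0], [-0.0, 0.0, -1.0]]
force: [-0.6, -0.1, 0.1]
opening: 0.478
grasp_force: 0.0
```

play_rows(motion=[[[0,0,0,0,0,0],[0,0,0,0,0,0],[0,0,0,0,0,0],[0,0,0,0,0,0],[0,0,0,0,0,0],[0,0,0,0,0,0],[0,0,0,0,0,0]]])

```text
time_s: 6.17
position: [0.4335, 0.3507, 0.0315]
tcp_rot: [[1.0, 0.032, 0.0], [0.032, -1.0, 0.0], [0.0, -0.0, -1.0]]
force: [0.3, -0.3, -1.4]
opening: 0.099
grasp_force: 30.0
```

play_rows(motion=[[[0,0,-0.03,0,0,0],[0,0,-0.07,0,0,0],[0.004,0.03,-0.1,0,0,2],[0.01,0.07,-0.12,0,0,5],[0.015,0.11,-0.12,0,0,8],[0.02,0.15,-0.12,0,0,11],[0.025,0.19,-0.12,0,0,13],[0.029,0.23,-0.12,0,0,13]]])

```text
time_s: 6.83
position: [0.4699, 0.1199, 0.152]
tcp_rot: [[0.981, -0.195, 0.001], [-0.195, -0.981, -0.0], [0.001, -0.0, -1.0]]
force: [1.6, -0.4, -0.1]
opening: 0.101
grasp_force: 30.0
```

play_rows(motion=[[[0,0.015,0,0,0,0],[0,0.02,0,0,0,0],[0,0.02,0,0,0,0],[0,0.02,0,0,0,0],[0,0.02,0,0,0,0],[0,0.02,0,0,0,0]]])

```text
time_s: 7.33
position: [0.4657, 0.1035, 0.1515]
tcp_rot: [[0.981, -0.192, 0.0], [-0.192, -0.981, 0.0], [0.0, -0.0, -1.0]]
force: [-0.1, 0.2, -0.0]
opening: 0.098
grasp_force: 30.0
```

Run:
```python
from h import *
d=imaging.capture('wrist');cv2.imwrite('pics/w3.png',d['frame'][:,:,::-1])
np.savez('w3.npz',**d)
s=bot.read_state();print(s['position'],np.round(s['tcp_rot'],3).tolist(),s['opening'],s['grasp_force'])
for n in ['loose_tile','centre_tile','border_tile']:
  for r in finder.outline_of('wrist',n): print(n,r['confidence'],r['pixels'].sum(),*rect(d,r['pixels'],.022))
```

```text
[0.46573494 0.10343269 0.15150101] [[0.981, -0.192, 0.0], [-0.192, -0.981, 0.0], [-0.0, -0.0, -1.0]] 0.10214363069328218 29.99994141049683
loose_tile 0.85 23896 [561.8 141.9] [98.8 98.4] 78.5
centre_tile 0.86 24010 [540.3  32. ] [99.1 98.1] 79.0
border_tile 0.88 24367 [519.7 -73.2] [112.1  98.1] 78.8
```

View pics/w3.png

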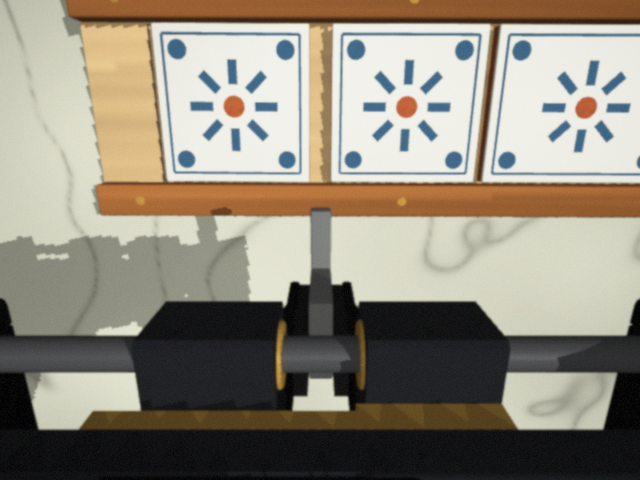

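The wrist view shows the joint as a plywood strip at columns 308–332, rows 25–180. The held spacer's bar end is at (320,208), columns 311–331. I'll measure both in panel axes.

Run:
```python
from h import *
d=dict(np.load('w3.npz'));f=d['frame'].astype(float);
p=np.array([.46573,.10343]);ux=np.array([.981,-.192]);uy=np.array([.192,.981])
ux/=np.linalg.norm(ux);uy/=np.linalg.norm(uy)
b=f[:,:,2]
L=[];Rr=[]
for v in range(40,172,6):
    row=cv2.GaussianBlur(b[v:v+1],(5,1),0)[0]; g=np.diff(row)
    l=np.argmin(g[298:322])+298; r=np.argmax(g[318:345])+318
    L.append((l+.5,v));Rr.append((r+.5,v))
def fit(P,z):
    w=toplane(d,P,z)-p; return w@ux,w@uy
for nm,P in(('loose',L),('centre',Rr)):
    x,y=fit(P,.022);k=np.polyfit(x,y,1);res=y-np.polyval(k,x);k=np.polyfit(x[abs(res)<.002],y[abs(res)<.002],1)
    print(nm,'slope deg',np.degrees(np.arctan(k[0])).round(2),'lat at x=.09',np.polyval(k,.085).round(4),'std',res.std().round(4), 'cols',[a for a,_ in P][::5])
# rails inner edges along columns, in the gap column ~
for u in (320,240,400):
    g=np.diff(cv2.GaussianBlur(f[:,u:u+1,2],(1,5),0)[:,0]);
    i=np.argsort(-abs(g[:230]))[:8];print(u,sorted([(int(k),round(g[k])) for k in i]), )
for v in (215,225,240):
    g=np.diff(cv2.GaussianBlur(b[v:v+1],(5,1),0)[0])[300:345];print(v,300+np.argmin(g)+.5,300+np.argmax(g)+.5)
for z in (.129,): print('bar end',[np.round(fit([(c,r)],z),4).tolist() for c,r in((311,208.5),(331,208.5),(311,230),(332,230))])
print('rail', [np.round(fit([(320,r)],.025),4).tolist() for r in (22,183,215)])
```

```text
loose slope deg -0.44 lat at x=.09 0.0078 std 0.0 cols [np.float64(308.5), np.float64(308.5), np.float64(308.5), np.float64(308.5), np.float64(308.5)]
centre slope deg -0.04 lat at x=.09 -0.0071 std 0.0002 cols [np.float64(332.5), np.float64(331.5), np.float64(331.5), np.float64(331.5), np.float64(330.5)]
320 [(22, 17), (23, 16), (180, -17), (181, -27), (182, -27), (183, -15), (210, 14), (211, 15)]
240 [(21, 44), (22, 56), (23, 47), (97, -41), (115, 43), (180, -47), (181, -51), (215, 42)]
400 [(21, 39), (22, 59), (23, 55), (98, -42), (115, 45), (181, -53), (182, -49), (216, 40)]
215 330.5 311.5
225 309.5 330.5
240 309.5 330.5
bar end [[[0.0429], [0.0041]], [[0.0429], [-0.0044]], [[0.0334], [0.0042]], [[0.0334], [-0.005]]]
rail [[[0.1358], [0.0003]], [[0.0375], [0.0003]], [[0.0152], [0.0003]]]
```

play_rows(motion=[[[0.03,-0.0005,0.01,0,0,0],[0.06,-0.0005,0.03,0,0,0],[0.08,-0.0005,0.055,0,0,0],[0.087,-0.0005,0.075,0,0,0],[0.087,-0.0005,0.08,0,0,0],[0.087,-0.0005,0.08,0,0,0],[0.087,-0.0005,0.08,0,0,0],[0.087,-0.0005,0.08,0,0,0]]])

```text
time_s: 8.2
position: [0.5508, 0.0861, 0.0726]
tcp_rot: [[0.981, -0.194, 0.0], [-0.194, -0.981, 0.0], [0.0, -0.0, -1.0]]
force: [0.3, -0.2, -0.9]
opening: 0.099
grasp_force: 30.0
```

Run:
```python
from h import *
d=imaging.capture('wrist');cv2.imwrite('pics/w4.png',d['frame'][:,:,::-1]);np.savez('w4.npz',**d)
p=np.array(bot.read_state()['position'])[:2];print(p,bot.read_state()['position'][2])
```

```text
[0.55111365 0.08611202] 0.07281984407245537
```

View pics/w4.png

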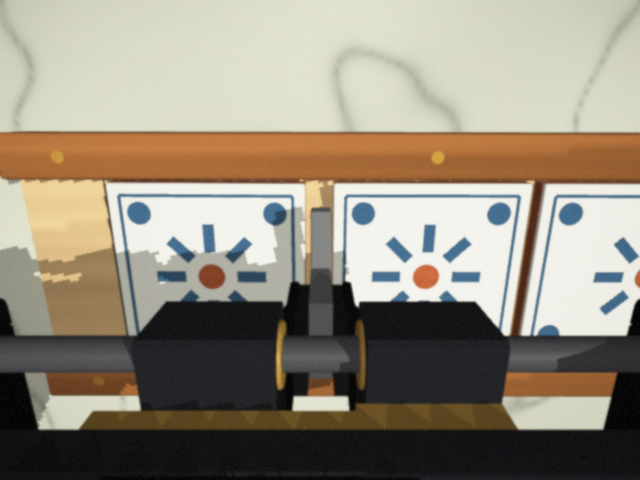

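The bar (columns 311–330) is centred over the joint (columns 305–334) and clear of the rails, so I'll lower it.

play_rows(motion=[[[0,0,0.006,0,0,0],[0,0,0.012,0,0,0],[0,0,0.018,0,0,0],[0,0,0.022,0,0,0],[0,0,0.025,0,0,0],[0,0,0.027,0,0,0],[0,0,0.027,0,0,0],[0,0,0.027,0,0,0]]])

```text
time_s: 8.92
position: [0.5513, 0.0857, 0.0443]
tcp_rot: [[0.981, -0.194, -0.0], [-0.194, -0.981, 0.0], [-0.0, 0.0, -1.0]]
force: [0.7, -0.5, 0.7]
opening: 0.097
grasp_force: 30.0
```

play_rows(motion=[[[0,0,0.0005,0,0,0],[0,0,0.001,0,0,0],[0,0,0.001,0,0,0],[0,0,0.001,0,0,0]]])

```text
time_s: 9.25
position: [0.5514, 0.0857, 0.0437]
tcp_rot: [[0.981, -0.194, 0.0], [-0.194, -0.981, 0.0], [0.0, -0.0, -1.0]]
force: [0.2, 1.1, 0.2]
opening: 0.103
grasp_force: 30.0
```

play_rows(motion=[[[0,0,0,0,0,0],[0,0,0,0,0,0],[0,0,0,0,0,0],[0,0,0,0,0,0],[0,0,0,0,0,0],[0,0,0,0,0,0]]], fingers=0.05)

```text
time_s: 9.75
position: [0.5513, 0.0857, 0.0436]
tcp_rot: [[0.981, -0.194, 0.0], [-0.194, -0.981, -0.0], [0.0, -0.0, -1.0]]
force: [0.6, -1.3, 0.8]
opening: 0.462
grasp_force: 0.0
```

play_rows(motion=[[[0,0,-0.02,0,0,0],[0,0,-0.05,0,0,0],[0,-0.03,-0.07,0,0,-7],[0,-0.065,-0.07,0,0,-14],[0,-0.1,-0.07,0,0,-21],[0,-0.125,-0.07,0,0,-28],[0,-0.135,-0.07,0,0,-35],[0,-0.14,-0.07,0,0,-42]]], fingers=0.05)

```text
time_s: 10.42
position: [0.5786, 0.2255, 0.1137]
tcp_rot: [[0.854, 0.52, 0.001], [0.52, -0.854, 0.001], [0.001, 0.0, -1.0]]
force: [0.5, -0.3, 0.3]
opening: 0.575
grasp_force: 0.0
```

play_rows(motion=[[[0,0,0,0,0,-7],[0,0,0,0,0,-14],[0,0,0,0,0,-21],[0,0,0,0,0,-28],[0,0,0,0,0,-35],[0,0,0,0,0,-42],[0,0,0,0,0,-48],[0,0,0,0,0,-48]]])

```text
time_s: 11.08
position: [0.5782, 0.223, 0.1134]
tcp_rot: [[0.192, 0.981, -0.0], [0.981, -0.192, -0.0], [-0.0, -0.0, -1.0]]
force: [-0.1, 0.3, 0.6]
opening: 0.58
grasp_force: 0.0
```

Run:
```python
from h import *
d=imaging.capture('side');im=d['frame'][:,:,::-1][180:340,230:430];cv2.imwrite('pics/s2.png',cv2.resize(im,None,fx=3.5,fy=3.5,interpolation=cv2.INTER_CUBIC))
s=bot.read_state();print(s['time_s'],s['position'],np.round(s['tcp_rot'],3).tolist(),s['opening'],np.round(s['joint_positions'],1),s['force'])
```

```text
11.1333 [0.5783053  0.22304797 0.11344021] [[0.196, 0.981, -0.0], [0.981, -0.196, -0.0], [-0.0, -0.0, -1.0]] 0.5766107117576336 [10.8 38.9 88.7  0.  52.4 22.1] [0.53449293 0.32745565 0.29724227]
```

View pics/s2.png

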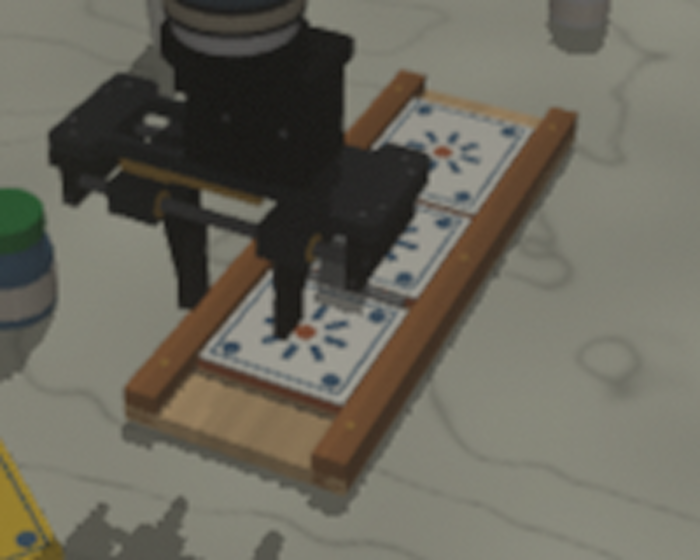

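The side view shows the spacer standing in the joint (its bar is at about (355,290)) and the fingers above the empty end of the channel. I'll lower them behind the loose tile.

play_rows(motion=[[[0,0,0.02,0,0,0],[0,0,0.04,0,0,0],[0,0,0.06,0,0,0],[0,0,0.072,0,0,0],[0,0,0.079,0,0,0],[0,0,0.0815,0,0,0],[0,0,0.0815,0,0,0],[0,0,0.0815,0,0,0]]])

```text
time_s: 11.8
position: [0.5791, 0.2232, 0.0327]
tcp_rot: [[0.195, 0.981, 0.001], [0.981, -0.195, 0.0], [0.001, 0.001, -1.0]]
force: [0.8, 0.9, 0.0]
opening: 0.575
grasp_force: 0.0
```

Run:
```python
from h import *
F=[]
for i in range(6):
    imaging.capture('wrist' if i==5 else 'top'); s=bot.read_state(); F.append(s['force'])
print(s['time_s'],s['position'],np.mean(F,0),np.std(F,0))
d=imaging.capture('side');im=d['frame'][:,:,::-1][180:340,230:430];cv2.imwrite('pics/s3.png',cv2.resize(im,None,fx=3.5,fy=3.5,interpolation=cv2.INTER_CUBIC))
```

```text
12.1 [0.57886444 0.22314568 0.03271369] [ 0.06230654 -0.17426054  0.32679438] [0.3406966  0.58135975 0.42115703]
```

View pics/s3.png

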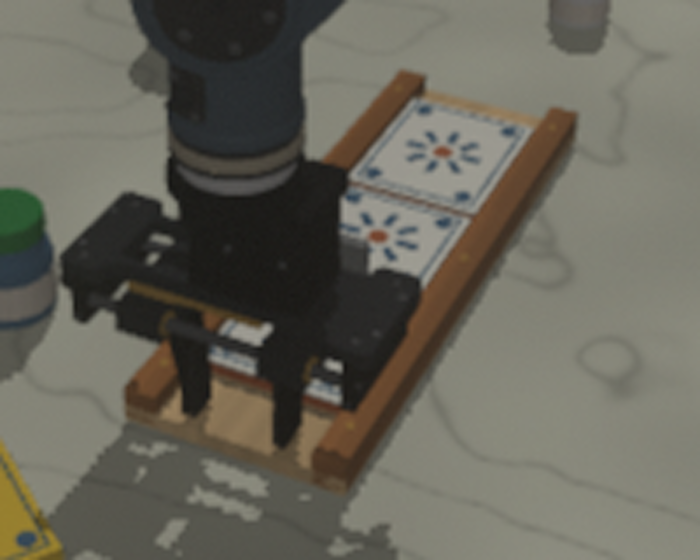

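The fingers stand inside the channel, behind the tile and clear of the rails. I'll push along the tool's -x.

play_rows(motion=[[[-0.004,0,0,0,0,0],[-0.008,0,0,0,0,0],[-0.012,0,0,0,0,0],[-0.015,0,0,0,0,0],[-0.018,0,0,0,0,0],[-0.02,0,0,0,0,0],[-0.021,0,0,0,0,0],[-0.022,0,0,0,0,0]]])

```text
time_s: 12.82
position: [0.5743, 0.2013, 0.0321]
tcp_rot: [[0.194, 0.981, 0.0], [0.981, -0.194, 0.0], [0.0, 0.0, -1.0]]
force: [-0.7, 0.6, 0.2]
opening: 0.579
grasp_force: 0.6
```

play_rows(motion=[[[-0.0005,0,0,0,0,0],[-0.001,0,0,0,0,0],[-0.0015,0,0,0,0,0],[-0.002,0,0,0,0,0],[-0.0025,0,0,0,0,0],[-0.003,0,0,0,0,0],[-0.0035,0,0,0,0,0],[-0.004,0,0,0,0,0]]])

```text
time_s: 13.48
position: [0.5735, 0.1976, 0.0321]
tcp_rot: [[0.194, 0.981, 0.0], [0.981, -0.194, 0.0], [0.0, 0.0, -1.0]]
force: [-0.1, 2.3, -0.5]
opening: 0.573
grasp_force: 0.8
```

play_rows(motion=[[[-0.0005,0,0,0,0,0],[-0.001,0,0,0,0,0],[-0.0015,0,0,0,0,0],[-0.002,0,0,0,0,0],[-0.0025,0,0,0,0,0],[-0.003,0,0,0,0,0],[-0.003,0,0,0,0,0],[-0.003,0,0,0,0,0]]])

```text
time_s: 14.15
position: [0.5733, 0.1956, 0.0322]
tcp_rot: [[0.195, 0.981, 0.001], [0.981, -0.195, 0.002], [0.002, 0.001, -1.0]]
force: [1.4, 6.0, -1.7]
opening: 0.576
grasp_force: 2.8
```

play_rows(motion=[[[-0.0003,0,0,0,0,0],[-0.0006,0,0,0,0,0],[-0.0009,0,0,0,0,0],[-0.0012,0,0,0,0,0],[-0.0012,0,0,0,0,0],[-0.0012,0,0,0,0,0]]])

```text
time_s: 14.65
position: [0.5733, 0.1955, 0.0323]
tcp_rot: [[0.195, 0.981, 0.002], [0.981, -0.195, 0.003], [0.004, 0.001, -1.0]]
force: [1.2, 8.9, -2.3]
opening: 0.576
grasp_force: 4.4
```

Run:
```python
from h import *
d=imaging.capture('side');a=d['frame'][190:310,290:390,::-1];np.savez('s4.npz',**d)
t=imaging.capture('top');b=t['frame'][215:305,240:340,::-1];np.savez('t4.npz',**t)
A=cv2.resize(a,(400,480),interpolation=cv2.INTER_CUBIC);B=cv2.resize(b,(400,360),interpolation=cv2.INTER_CUBIC)
c=np.zeros((480,800,3),np.uint8);c[:,:400]=A;c[:360,400:]=B;cv2.imwrite('pics/c4.png',c)
for cam,dd in(('side',d),('top',t)):
  for n in ['loose_tile','centre_tile','border_tile','spacer']:
    for r in finder.outline_of(cam,n): print(cam,n,round(r['confidence'],2),r['pixels'].sum(),*rect(dd,r['pixels'],.022))
s=bot.read_state();print(s['time_s'],s['force'],s['position'])
```

```text
side loose_tile 0.93 2160 [702.7 353. ] [ 98.6 105.7] 43.3
side loose_tile 0.6 450 [559.5 157.5] [81.2 94. ] 80.1
side centre_tile 0.75 348 [523.1  16.8] [56.6 79.7] 78.7
side border_tile 0.73 1086 [515.7 -76.5] [136.6 100.9] 77.2
side spacer 0.75 305 [519.5 405. ] [58.  30.2] 34.2
side spacer 0.6 361 [402.6 457.4] [26.4 58.7] 81.2
side spacer 0.28 380 [521.4  15.8] [58.2 79.5] 82.6
top loose_tile 0.68 965 [558.5 131.5] [81.9 99.3] 79.1
top loose_tile 0.56 1067 [711.2 337.1] [102.2  94.9] 44.3
top centre_tile 0.81 1217 [539.   35.3] [97.2 96.8] 78.8
top border_tile 0.95 1587 [515.5 -78.7] [124.4  99.9] 77.8
top spacer 0.58 112 [550.9  88.8] [11.9 81.8] 78.4
15.15 [ 1.3173445   9.2961433  -1.76604972] [0.57329477 0.19545563 0.03225633]
```

View pics/c4.png

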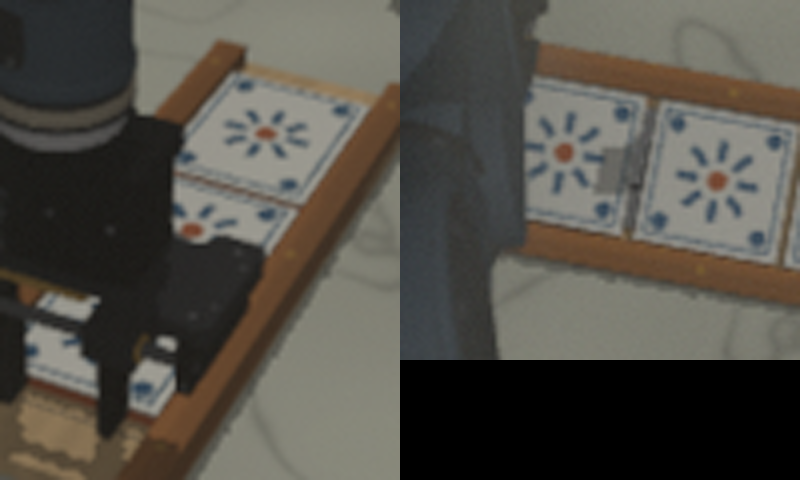

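Run:
```python
from h import *
t=dict(np.load('t4.npz'));ims=[cv2.imread('pics/top0.png')[:,:,::-1],t['frame']]
for im in ims:
    f=im.astype(float);P=[]
    for u,v in((281,253),(319,260),(361,268)):
        w=f[v-7:v+8,u-7:u+8];m=np.clip(w[:,:,0]-w[:,:,2]-25,0,None)
        yy,xx=np.mgrid[v-7:v+8,u-7:u+8];P.append((( m*xx).sum()/m.sum(),(m*yy).sum()/m.sum()))
    W=toplane(t,P,.022);print(np.round(P,2).tolist(),(W*1000).round(1).tolist(),np.linalg.norm(W[0]-W[1])*1000,np.linalg.norm(W[1]-W[2])*1000)
    # profile across the joint along panel y, averaged across x away from the tab
    ux=np.array([.981,-.194]);uy=np.array([.194,.981]);c=W[1]
    s=np.arange(.044,.072,.0005);prof=0
    for x in np.r_[np.arange(-.038,-.022,.004),np.arange(.02,.04,.004)]:
        q=proj(t,np.c_[c+x*ux+s[:,None]*uy,np.full(len(s),.022)]).astype(np.float32)
        prof=prof+cv2.remap(im[:,:,2].astype(np.float32),q[:,0],q[:,1],cv2.INTER_CUBIC).ravel()
    print((prof/9).round()[::2].astype(int).tolist())
```

```text
[[278.6, 252.34], [318.86, 259.76], [361.02, 267.51]] [[562.8, 144.0], [540.8, 33.7], [518.0, -81.1]] 112.49219463252098 117.0182247628589
[114, 116, 119, 117, 108, 93, 76, 63, 58, 61, 65, 69, 73, 75, 76, 76, 76, 78, 84, 94, 104, 113, 118, 119, 116, 111, 109, 109]
[[280.61, 252.6], [318.87, 259.78], [361.01, 267.55]] [[562.0, 138.5], [540.8, 33.7], [517.9, -81.0]] 106.95637369641337 116.97344380087306
[122, 125, 127, 127, 120, 107, 94, 85, 82, 82, 83, 84, 88, 96, 106, 115, 123, 126, 125, 121, 117, 116, 119, 122, 122, 119, 115, 110]
```

The joint is closed: the tile centres are 107.0 mm apart, and the fixed border-to-centre pair checks at 117.0 mm. The push is about 9 N and steady, so I'm handing in.

```bash
python3 -c "
from rig import bot
s=bot.read_state();print(s['force'],s['position'],s['time_s']);print(bot.hand_in())"
```

```text
[ 1.3173445   9.2961433  -1.76604972] [0.57329477 0.19545563 0.03225633] 15.15
the job is handed in; nothing more can be done
None
```

I handed in the job at about 15 s: the spacer stands free in the joint, the loose tile is closed up on it (centres measured 107 mm apart, so a 9 mm joint), and the fingers still hold it pressed with about 9 N; the hand-in returned no verdict.

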